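# Pump up the mist sprayer until its pressure pin stands out

## Robot

A 7-joint arm with a two-finger parallel gripper is mounted at the origin on the work surface. World frame = base frame: x ahead of the robot, y to its left, z up, the work surface at z = 0. Lengths are in m, angles in rad, forces in N, time in s.
With the tool pointing down it reaches from about 0.4 to 0.875 m from the base axis. Payload 19.3 kg.
Tool frame: the origin (TCP) lies midway between the tips of the shut fingers; the grasp point (between the pads) lies 19 mm behind it; x points along the fingers, y is the direction in which the jaws open and shut, and the axes are right-handed (so a half turn about x gives the same grasp; the last joint's range is limited). The gripper opens to 85 mm and grips with 20 to 120 N. Pads are 22 mm wide; open, the fingers measure 114 mm over their backs; the gripper's body (76 mm by 85 mm) begins 54 mm behind the grasp point. The pads swing forward as they close: fully open they stand 13 mm farther back than shut.
Start: joints at [-1.3, 0.521, -0.036, 1.599, 0.021, 1.021, -0.113], TCP at [0.209, 0.589, 0.231] pointing down, gripper open.
Joint ranges: [-2.91, 2.91], [-0.3, 2.13], [-1.5, 1.42], [0.17, 2.43], [-1.26, 4.41], [0.16, 1.93], [-2.52, 2.52]. Speed limits (rad/s): [1.89, 1.89, 2.39, 2.39, 3.01, 3.01, 3.01].

## Interface

Orientations are given as [roll, pitch, yaw] about the fixed x, y, z axes, in that order (R = Rz(yaw) Ry(pitch) Rx(roll)).
In Python, from workcell import telemetry, vision, workorder gives the robot as it stands. The module is installed in compiled form; this text tells all that it offers.
- The arm moves only by the tool play_rows, never from a script. Its argument "deltas" is a list of rows, each a list of 7 numbers: the shift along the world's x, y, z in mm, then the turn, a rotation vector about the world's x, y, z in degrees, then the finger opening in mm, from 0 to 85.4. In form: [[x, y, z, wx, wy, wz, jaw], ...]. A call has 1 to 8 rows; each row shifts and turns the commanded pose from where the row before left it; what a row does not reach is not made up. A row lasts 1/8 s, in which the tool goes at most 62.5 mm and 10.7 degrees, less where a joint would pass 70% of its speed; a pose out of reach is approached as far as the arm can. A call with a gripper value outside its range is refused whole. The fingers move at their own pace and stop on an object; "grip_force" is the grip in N (left out, the last holds). Time passes only in rows, so rows that do not move let the fingers close. It gives the time, the measured TCP pose, the force and the opening at its end, in the units of the state.
- telemetry.observe(): the state, without advancing time (a new reading comes with each control period).
- vision.grab_frame(name): name is "scene" or "top"; returns the picture (384x512x3 uint8, red, green, blue); there is no depth.
- vision.camera_info(name): a dict with "mtx" (3x3 intrinsics, pixels), "rvec" (rotation vector, rad) and "tvec" (3), from world to camera coordinates, as OpenCV has them. Camera axes: x right, y down, z forward; pixel columns grow to the right and rows downward; lengths in m; the calibration is good to about 2 mm. A picture is of the moment at which its call begins. camera_info takes no time and is no camera call.
- workorder.job_done(): hands the job in, once; it reports no verdict.
The state is a dict: "clock": time; "qpos": joint angles; "qd": joint speeds; "joint_efforts": joint torques, N m; "position": TCP position; "tool_rot": TCP orientation; "force": force on the tool from outside, world axes, zero at the start; "moment": the same for the moment, N m; "grip_width": finger opening in m.
Only numpy, scipy, OpenCV 4.12 (cv2) and the standard library are available. Lean on these libraries where they do the work, as an engineer would, in place of code of your own. Each camera call takes 0.05 s, during which the arm holds its last target. There are 200 camera calls.

## Task

Charge the pressure sprayer so the pots can be misted: with the fingertips push its pump knob right down and let the spring bring it back up, again and again, until the pressure pin beside the knob stands fully out of its boss, then leave the knob up. Only press the knob, do not grip it: do not lift, tip or shove the sprayer along, do not touch the pin, and leave everything else on the bench where it is.

Things in the scene. Friction and masses are not known exactly. Their poses are not given: they have to be found in the camera images.
- sprayer: the pressure mist sprayer, loose, 0.9 to 1.8 kg: round off-white tank 108 mm across, grey collar and head, black grip, pump knob on top in the middle, 276 mm tall. Origin: centre of its underside; z up, -x to its nozzle (reaches 86 mm out at 207 mm height), +x to its grip (reaches 113 mm out, 111 to 219 mm high), +y to the pressure pin. Only the knob is higher than 240 mm
- knob_top (a point): centre of the flat top of the black pump knob (flat part 40 mm across, knob 46 mm across, 16 mm thick, on a vertical rod in the sprayer's axis); 276 mm above the bench with the knob up, 242 mm with it fully down
- pump (a joint): how far the knob is pushed down, m: 0 up, 0.034 fully down at its stop. A spring lifts it, 5 N at the top, 12 N at the bottom; pumping air takes 4 to 5 N more, so some 16 N pushes it right down. It follows a rising finger back up by itself
- pin_top (a point): top end of the pressure pin, a plain brass pin 8 mm thick sliding vertically in a grey boss 19 mm across, 43 mm to the +y side of the sprayer's axis. The boss's top is 222 mm above the bench; the pin stands 2 mm above it with no pressure, 16 mm when fully out, and a dark ring round the pin clears the boss only when it is (nearly) fully out
- pressure_pin (a joint): how far the pressure pin has come out, m: 0 no pressure, 0.014 fully out; starts at 0 to 0.004. A full stroke (right down, right up again) adds about 0.0023 (the first one 0.001 to 0.0035), so 4 to 6 full strokes are needed; short strokes add less, and those under 22 mm never bring it fully out. It stays put between strokes. Once it is fully out more strokes do no harm and change nothing
- dispenser: a slip bottle with a lotion pump: clay-coloured round bottle 70 mm across, 182 mm tall, with a small white head and a thin side spout 46 mm long. Not part of the job, although it too has a pump on top. Origin: centre of its underside, z up
- glaze_jar: a closed squat glaze jar, 84 mm across and 100 mm tall. Not part of the job. Origin: centre of its underside
- sponge: a dry yellow sponge block 75 x 115 x 42 mm. Not part of the job. Origin: centre of its underside
- water_bowl: a white bowl 140 mm across and 60 mm tall. Not part of the job. Origin: centre of its underside
- rib: a flat wooden kidney rib about 50 x 140 x 6 mm lying on the bench. Not part of the job. Origin: centre of its underside
- loop_tool: a trimming tool 175 mm long, 15 mm thick, lying on the bench, with a wire loop at one end. Not part of the job. Origin: under its middle
- brush: a brush 170 mm long lying on the wooden ware board at the left. Not part of the job

How it is judged:
On the way, in this order (a step that is already met when the one before it is completed fails the run):
1. the strokes have brought the pressure pin more than half out (8 mm) (value of joint pressure_pin above 0.008 m), for 0.1 s.
2. the pressure pin is fully out (value of joint pressure_pin above 0.0122 m), for 0.2 s.
At the end, for the whole second after the job is handed in: The pressure pin stands at least 12.2 mm out of its 14 mm, the knob is fully up (within 3 mm), and the sprayer stands upright and still on the bench within 40 mm of where it started, with every bystander within 25 mm of its place (value of joint pressure_pin above 0.0122 m and value of joint pump below 0.003 m and angle between sprayer's own z axis and vertical below 0.05 rad and height (world z) of sprayer below 0.005 m and distance of sprayer from where it was at the start of the episode below 0.04 m and linear speed of sprayer below 0.02 m/s and distance of each of dispenser, glaze_jar, sponge, water_bowl, rib, loop_tool, brush from where it was at the start of the episode below 0.025 m); the robot touches nothing.
It fails at once if the sprayer is lifted (more than 10 mm) or tipped (more than 0.25 rad) (height (world z) of sprayer above 0.01 m or angle between sprayer's own z axis and vertical above 0.25 rad).
It fails at once if the sprayer is shoved or carried more than 40 mm (distance of sprayer from where it was at the start of the episode above 0.04 m).
It fails at once if the knob is gripped: the grasp point between the fingers is lower than the knob's top and over the knob (z of the grasp point in the frame of knob_top between -0.05 and 0 m and horizontal distance between the grasp point and knob_top below 0.025 m).
It fails at once if the robot touches the pressure pin (contact force between any of the fingers, the arm and pressure_pin_c0 above 0.5 N).
It fails at once if a bystander is moved more than 25 mm (distance of any of dispenser, glaze_jar, sponge, water_bowl, rib, loop_tool, brush from where it was at the start of the episode above 0.025 m).
It also fails if it takes over 45 s, if anything falls off the work surface, if the arm or the gripper's body presses on something with over 40 N, if the wrist force passes 120 N, or if a joint passes its speed limit or range.

## Working session

There is one attempt and no reset: what is moved stays moved. The work goes in short steps, Python scripts to look and compute and a tool call to move; the robot and the scene stay as the last step left them, time stands still between calls to the robot, and variables do not carry over. Pictures are saved under pics/ and viewed, about 8 in all and at most 12, crops included, and the job is handed in when it is done.

Besides the shell and the picture viewer there is one more tool, called after ">>>" by a JSON object that holds its "op" and its "data". play_rows: Moves the arm, as the interface text tells. Its arguments: {"type":"object","properties":{"deltas":{"type":"array","items":{"type":"array","items":{"type":"number"}}},"grip_force":{"type":"number"}},"required":["deltas"]}

```bash
mkdir -p pics; cat > h.py <<'E'
import numpy as np, cv2
from workcell import telemetry, vision, workorder
def grab(n,f):
    im=vision.grab_frame(n); cv2.imwrite(f'pics/{f}.png',im[:,:,::-1]); return im
def cam(n):
    c=vision.camera_info(n); K=np.array(c['mtx'],float); R=cv2.Rodrigues(np.array(c['rvec'],float))[0]; t=np.array(c['tvec'],float).ravel(); return K,R,t
def ray(n,u,v):
    K,R,t=cam(n); d=R.T@np.linalg.inv(K)@[u,v,1]; return -R.T@t,d/np.linalg.norm(d)
def onplane(n,u,v,z):
    o,d=ray(n,u,v); return o+d*(z-o[2])/d[2]
def two(a,b):
    (o1,d1),(o2,d2)=ray('scene',*a),ray('top',*b)
    s=np.linalg.lstsq(np.c_[d1,-d2],o2-o1,rcond=None)[0]
    p,q=o1+s[0]*d1,o2+s[1]*d2; return (p+q)/2,np.linalg.norm(p-q)
def proj(n,p):
    K,R,t=cam(n); x=K@(R@np.array(p)+t); return x[:2]/x[2]
E
python3 - <<'E'
from h import *
a=grab('scene','s0');b=grab('top','t0')
s=telemetry.observe();print({k:np.round(s[k],3) for k in s})
for n in('scene','top'):print(n,cam(n)[0].round(0).tolist(),(-cam(n)[1].T@cam(n)[2]).round(3))
E
```

```text
{'clock': np.float64(0.1), 'qpos': array([-1.3  ,  0.522, -0.036,  1.6  ,  0.021,  1.021, -0.113]), 'qd': array([ 0.001, -0.002,  0.   , -0.002, -0.   ,  0.001,  0.001]), 'joint_efforts': array([ 5.0000e-03, -9.2848e+01,  1.9840e+00, -3.7053e+01,  1.8000e-02,
        5.0000e-03,  0.0000e+00]), 'position': array([0.209, 0.589, 0.231]), 'tool_rot': array([-1.501,  1.57 , -1.842]), 'force': array([ 0.498,  0.351, -0.568]), 'moment': array([ 0.028,  0.052, -0.06 ]), 'grip_width': np.float64(0.085)}
scene [[420.0, 0.0, 253.0], [0.0, 420.0, 193.0], [0.0, 0.0, 1.0]] [1.148 0.322 1.173]
top [[368.0, 0.0, 253.0], [0.0, 368.0, 191.0], [0.0, 0.0, 1.0]] [ 0.456 -0.005  1.168]
```

View pics/s0.png

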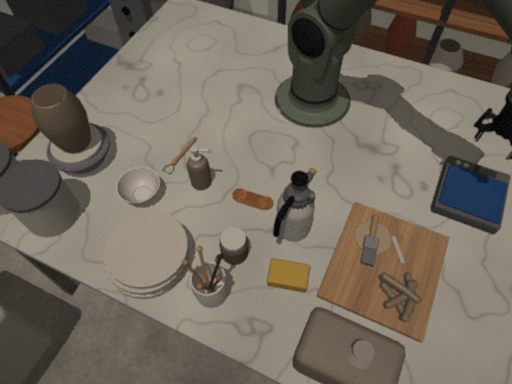

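View pics/t0.png

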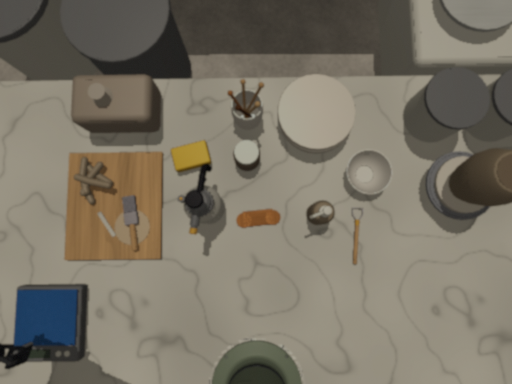

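The scene view shows the sprayer's knob near (300,180), with its tank near (297,220). The top view shows the knob near (194,200), the orange nozzle at (193,231) and the black grip at (203,180). Next I'll zoom in on both.

```bash
python3 - <<'E'
from h import *
a=cv2.imread('pics/s0.png');b=cv2.imread('pics/t0.png')
ca=a[160:250,260:340];cb=b[155:245,155:235]
cv2.imwrite('pics/c0.png',np.hstack([cv2.resize(c,(400,450),interpolation=cv2.INTER_CUBIC) for c in(ca,cb)]))
for n,im,(x,y) in(('scene',a,(300,180)),('top',b,(194,200))):
    g=im.max(2)
    for th in (25,35,45,55):
        m=(g<th).astype(np.uint8)
        N,L,S,C=cv2.connectedComponentsWithStats(m)
        for i in range(1,N):
            if S[i,4]>20 and np.hypot(*(C[i]-[x,y]))<40: print(n,th,S[i],C[i].round(1))
c,e=two((300,176),(194,200));print(c,e)
E
```

```text
scene 25 [292 172  16  15 174] [299.2 178.4]
scene 25 [274 197  20  39 205] [282.  214.8]
scene 35 [292 172  16  15 205] [299.3 178.9]
scene 35 [274 196  20  40 246] [282.2 214.6]
scene 45 [291 171  17  20 258] [299.4 180.3]
scene 45 [274 196  21  40 277] [282.4 214.2]
scene 55 [291 171  18  21 282] [299.5 180.6]
scene 55 [274 196  40  41 381] [286.8 211.8]
top 25 [197 165  13  27  82] [203.3 175. ]
top 35 [185 165  26  44 291] [197.8 189.8]
top 45 [185 164  26  46 419] [197.3 191. ]
top 55 [184 164  27  53 585] [197.9 195.2]
[0.54109052 0.14692143 0.27400762] 0.0027023591090986282
```

View pics/c0.png

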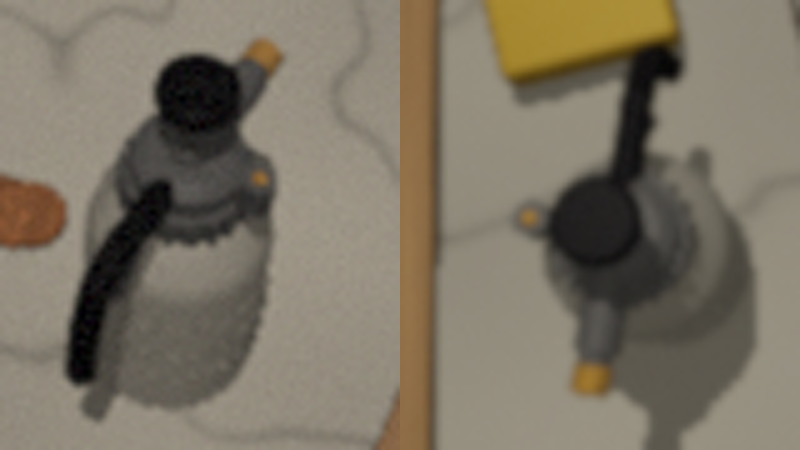

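The crops put the knob's face centre at about (193.8,199) in top and (299.6,177.3) in scene. The brass pin is at (180.8,198.6) in top and (312,195.6) in scene, and the nozzle points toward the robot.

```bash
python3 - <<'E'
from h import *
k,e=two((299.6,177.3),(193.8,199));print('knob',k.round(4),e)
print('top on z.276',onplane('top',193.8,199,.276).round(4),'scene',onplane('scene',299.6,177.3,.276).round(4))
p,e=two((312,195.6),(180.8,198.6));print('pin',p.round(4),e, onplane('top',180.8,198.6,.226).round(4))
n=onplane('top',155+(591-400)/5,155+378/5,.207);print('nozzle',n.round(4))
for n,u in(('top',(195,200)),):pass
E
```

```text
knob [0.5439 0.1475 0.2721] 0.0020433187035483226
top on z.276 [0.5439 0.1459 0.276 ] scene [0.546  0.1491 0.276 ]
pin [0.5503 0.19   0.2206] 0.002095774504076571 [0.5502 0.1879 0.226 ]
nozzle [0.4681 0.1583 0.207 ]
```

Both views agree: the knob is at about (0.544, 0.147) and the pin at (0.550, 0.189). I'll rise, shut the jaws and move over the knob.

>>> {"op": "play_rows", "data": {"deltas": [[0,0,50,0,0,0,0],[0,0,50,0,0,0,0],[28,-37,0,0,0,0,0],[28,-37,0,0,0,0,0],[28,-37,0,0,0,0,0],[28,-37,0,0,0,0,0],[28,-37,0,0,0,0,0],[28,-37,0,0,0,0,0]], "grip_force": 30}}

```text
clock: 1.1
position: [0.3776, 0.3657, 0.3312]
tool_rot: [-2.013, 1.571, -2.354]
force: [0.5, 0.2, 0.1]
grip_width: 0.0002
```

>>> {"op": "play_rows", "data": {"deltas": [[28,-37,0,0,0,0,0],[28,-37,0,0,0,0,0],[28,-37,0,0,0,0,0],[28,-37,0,0,0,0,0],[28,-37,0,0,0,0,0],[20,-26,0,0,0,0,0],[0,0,0,0,0,0,0],[0,0,0,0,0,0,0]]}}

```text
clock: 2.1
position: [0.5365, 0.1566, 0.331]
tool_rot: [-2.888, 1.57, 3.055]
force: [-1.0, 1.2, -0.4]
grip_width: 0.0002
```

>>> {"op": "play_rows", "data": {"deltas": [[8,-10,-20,0,0,0,0],[0,0,-21,0,0,0,0],[0,0,0,0,0,0,0],[0,0,0,0,0,0,0]]}}

```text
clock: 2.6
position: [0.5449, 0.1468, 0.2911]
tool_rot: [0.985, 1.57, 0.645]
force: [-0.1, 0.0, -0.2]
grip_width: 0.0004
```

```bash
python3 - <<'E'
from h import *
a=grab('scene','s1')[:,:,::-1];b=grab('top','t1')[:,:,::-1]
s=telemetry.observe();P=s['position'];print(s['clock'],P.round(4),s['force'].round(2))
print(proj('scene',P),proj('top',P))
cv2.imwrite('pics/c1.png',np.hstack([cv2.resize(c,(400,450),interpolation=cv2.INTER_CUBIC) for c in(a[130:220,260:340],b[155:245,155:235])]))
E
```

```text
2.7 [0.5451 0.1466 0.2912] [0.4  0.31 0.38]
[299.27155885 173.30716632] [192.44174308 197.9126388 ]
```

View pics/c1.png

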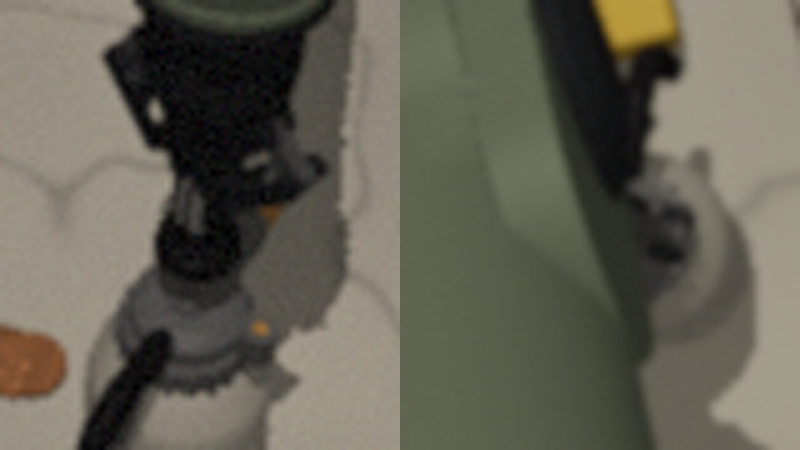

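The scene crop shows the fingertips centred over the knob, with the pin clear at crop (260,328). The top view is hidden by the arm. I'll try a careful first press.

>>> {"op": "play_rows", "data": {"deltas": [[0,0,-12,0,0,0,0],[0,0,-8,0,0,0,0],[0,0,-8,0,0,0,0],[0,0,-8,0,0,0,0],[0,0,-8,0,0,0,0],[0,0,0,0,0,0,0]]}}

```text
clock: 3.45
position: [0.5451, 0.1462, 0.2461]
tool_rot: [0.965, 1.57, 0.625]
force: [-1.5, 0.4, 11.3]
grip_width: 0.0
```

>>> {"op": "play_rows", "data": {"deltas": [[0,0,-3,0,0,0,0],[0,0,-2,0,0,0,0],[0,0,0,0,0,0,0]]}}

```text
clock: 3.82
position: [0.5453, 0.1463, 0.242]
tool_rot: [0.945, 1.569, 0.604]
force: [-4.5, -0.5, 19.3]
grip_width: 0.0001
```

It's at the stop (19 N). Now a full up and down cycle.

>>> {"op": "play_rows", "data": {"deltas": [[0,0,14,0,0,0,0],[0,0,14,0,0,0,0],[0,0,14,0,0,0,0],[0,0,0,0,0,0,0],[0,0,-14,0,0,0,0],[0,0,-14,0,0,0,0],[0,0,-14,0,0,0,0],[0,0,0,0,0,0,0]]}}

```text
clock: 4.82
position: [0.5457, 0.1462, 0.2419]
tool_rot: [0.785, 1.568, 0.444]
force: [-6.7, -0.0, 35.3]
grip_width: -0.0002
```

>>> {"op": "play_rows", "data": {"deltas": [[0,0,14,0,0,0,0],[0,0,14,0,0,0,0],[0,0,14,0,0,0,0],[0,0,0,0,0,0,0]]}}

```text
clock: 5.32
position: [0.5448, 0.146, 0.2828]
tool_rot: [-2.377, 1.571, -2.718]
force: [-0.4, -0.4, -0.3]
grip_width: -0.0001
```

```bash
python3 - <<'E'
from h import *
a=grab('scene','s2')[:,:,::-1]
s=telemetry.observe();P=s['position'];print(s['clock'],P.round(4),s['force'].round(2),s['tool_rot'])
a0=cv2.imread('pics/s1.png')
cv2.imwrite('pics/c2.png',np.hstack([cv2.resize(c,(400,450),interpolation=cv2.INTER_CUBIC) for c in(a0[160:220,285:338],a[160:220,285:338])]))
E
```

```text
5.375 [0.5446 0.1459 0.2823] [1.14 0.26 0.24] [-2.43849294  1.56972276 -2.77931804]
```

View pics/c2.png

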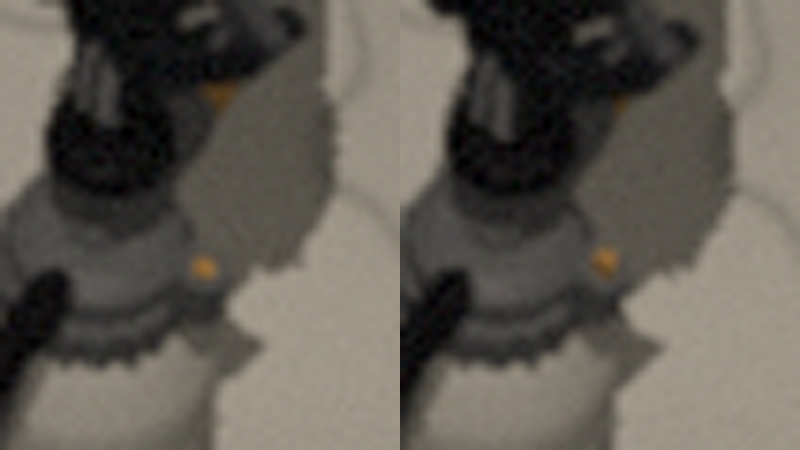

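The right-hand crop shows the pin risen at about (605,262) and the sprayer not displaced. I'll do more strokes, with a slightly shallower bottom to lower the force.

>>> {"op": "play_rows", "data": {"deltas": [[0,0,-14,0,0,0,0],[0,0,-14,0,0,0,0],[0,0,-13,0,0,0,0],[0,0,0,0,0,0,0],[0,0,14,0,0,0,0],[0,0,14,0,0,0,0],[0,0,13,0,0,0,0],[0,0,0,0,0,0,0]]}}

```text
clock: 6.38
position: [0.5448, 0.146, 0.2828]
tool_rot: [-2.404, 1.571, -2.745]
force: [-0.2, 0.7, -0.4]
grip_width: -0.0003
```

>>> {"op": "play_rows", "data": {"deltas": [[0,0,-14,0,0,0,0],[0,0,-14,0,0,0,0],[0,0,-13,0,0,0,0],[0,0,0,0,0,0,0]]}}

```text
clock: 6.88
position: [0.5452, 0.1461, 0.242]
tool_rot: [0.846, 1.57, 0.505]
force: [-1.2, 0.7, 24.3]
grip_width: -0.0002
```

>>> {"op": "play_rows", "data": {"deltas": [[0,0,14,0,0,0,0],[0,0,14,0,0,0,0],[0,0,13,0,0,0,0],[0,0,0,0,0,0,0]]}}

```text
clock: 7.38
position: [0.5448, 0.146, 0.2827]
tool_rot: [-2.44, 1.57, -2.781]
force: [-1.2, -0.4, 0.1]
grip_width: -0.0002
```

```bash
python3 - <<'E'
from h import *
a=grab('scene','s3')
for f in('s1','s2','s3'):
    im=cv2.imread(f'pics/{f}.png').astype(int)[184:206,302:324]
    m=(im[:,:,2]-im[:,:,0]>35); v,u=np.nonzero(m); print(f,m.sum(),v.min()+184,v.max()+184,u.mean()+302)
E
```

```text
s1 9 194 196 311.6666666666667
s2 12 193 196 311.75
s3 12 192 196 311.9166666666667
```

That's four full strokes. Extra strokes do no harm, so I'll add four more for margin.

>>> {"op": "play_rows", "data": {"deltas": [[0,0,-14,0,0,0,0],[0,0,-14,0,0,0,0],[0,0,-13,0,0,0,0],[0,0,0,0,0,0,0],[0,0,14,0,0,0,0],[0,0,14,0,0,0,0],[0,0,13,0,0,0,0],[0,0,0,0,0,0,0]]}}

```text
clock: 8.43
position: [0.5448, 0.146, 0.2828]
tool_rot: [-2.412, 1.571, -2.752]
force: [-0.1, 0.1, -0.3]
grip_width: -0.0
```

>>> {"op": "play_rows", "data": {"deltas": [[0,0,-14,0,0,0,0],[0,0,-14,0,0,0,0],[0,0,-13,0,0,0,0],[0,0,0,0,0,0,0],[0,0,14,0,0,0,0],[0,0,14,0,0,0,0],[0,0,13,0,0,0,0],[0,0,0,0,0,0,0]]}}

```text
clock: 9.43
position: [0.5447, 0.146, 0.2826]
tool_rot: [-2.478, 1.57, -2.819]
force: [-0.0, -1.2, -0.1]
grip_width: 0.0004
```

>>> {"op": "play_rows", "data": {"deltas": [[0,0,-14,0,0,0,0],[0,0,-14,0,0,0,0],[0,0,-13,0,0,0,0],[0,0,0,0,0,0,0],[0,0,14,0,0,0,0],[0,0,14,0,0,0,0],[0,0,13,0,0,0,0],[0,0,0,0,0,0,0]]}}

```text
clock: 10.42
position: [0.5447, 0.146, 0.2826]
tool_rot: [-2.446, 1.57, -2.787]
force: [0.1, 0.1, -0.4]
grip_width: -0.0002
```

>>> {"op": "play_rows", "data": {"deltas": [[0,0,-14,0,0,0,0],[0,0,-14,0,0,0,0],[0,0,-13,0,0,0,0],[0,0,0,0,0,0,0],[0,0,14,0,0,0,0],[0,0,14,0,0,0,0],[0,0,13,0,0,0,0],[0,0,0,0,0,0,0]]}}

```text
clock: 11.42
position: [0.5447, 0.146, 0.2826]
tool_rot: [-2.447, 1.57, -2.788]
force: [0.9, 0.2, 0.3]
grip_width: 0.0002
```

>>> {"op": "play_rows", "data": {"deltas": [[0,0,30,0,0,0,0],[0,0,30,0,0,0,0],[-20,40,0,0,0,0,0],[-28,37,0,0,0,0,0],[-28,37,0,0,0,0,0],[-28,37,0,0,0,0,0],[-28,37,0,0,0,0,0],[-28,37,0,0,0,0,0]]}}

```text
clock: 12.42
position: [0.3835, 0.3718, 0.3418]
tool_rot: [-1.976, 1.569, -2.317]
force: [0.2, 0.2, 1.0]
grip_width: -0.0001
```

>>> {"op": "play_rows", "data": {"deltas": [[-28,37,0,0,0,0,0],[-28,37,0,0,0,0,0],[-28,37,0,0,0,0,0],[0,0,0,0,0,0,0],[0,0,0,0,0,0,0]]}}

```text
clock: 13.05
position: [0.301, 0.4815, 0.342]
tool_rot: [-1.591, 1.569, -1.932]
force: [-0.3, 0.2, 0.3]
grip_width: 0.0003
```

```bash
python3 - <<'E'
from h import *
a=grab('scene','s4')[:,:,::-1];b=grab('top','t4')[:,:,::-1]
s=telemetry.observe();print(s['clock'],s['position'].round(3),s['force'].round(1))
a0=cv2.imread('pics/s0.png');b0=cv2.imread('pics/t0.png')
r=lambda c:cv2.resize(c,(400,300),interpolation=cv2.INTER_CUBIC)
cv2.imwrite('pics/c4.png',np.vstack([np.hstack([r(x[168:213,270:330]) for x in(a0,a)]),np.hstack([r(x[170:230,160:240]) for x in(b0,b)])]))
for n,x,y in(('scene',a0,a),('top',b0,b)):
    d=(cv2.absdiff(x,y).max(2)>40).astype(np.uint8)
    N,L,S,C=cv2.connectedComponentsWithStats(d)
    print(n,[(S[i].tolist()) for i in range(1,N) if S[i,4]>3])
E
```

```text
13.15 [0.302 0.481 0.343] [ 0.1 -0.3  0.5]
scene [[360, 0, 18, 4, 43], [311, 6, 12, 18, 50], [508, 10, 4, 2, 5], [471, 14, 41, 46, 988], [319, 29, 5, 15, 30], [343, 44, 10, 14, 46], [320, 47, 4, 3, 8], [318, 51, 4, 3, 6], [340, 66, 32, 12, 220], [375, 75, 109, 92, 2285], [449, 74, 63, 72, 2500], [350, 99, 5, 1, 5], [358, 101, 84, 84, 2054], [483, 119, 5, 2, 7], [484, 118, 9, 7, 26], [506, 151, 6, 9, 32], [478, 175, 3, 3, 6], [482, 176, 1, 5, 5], [486, 177, 1, 4, 4], [311, 192, 3, 2, 4], [311, 195, 2, 2, 4]]
top [[0, 301, 40, 40, 1119], [88, 319, 92, 65, 2659], [36, 338, 3, 4, 6], [40, 338, 4, 4, 6], [45, 341, 8, 4, 14], [0, 343, 35, 26, 553], [55, 350, 6, 7, 33], [63, 350, 7, 7, 35], [48, 361, 56, 23, 852]]
```

View pics/c4.png

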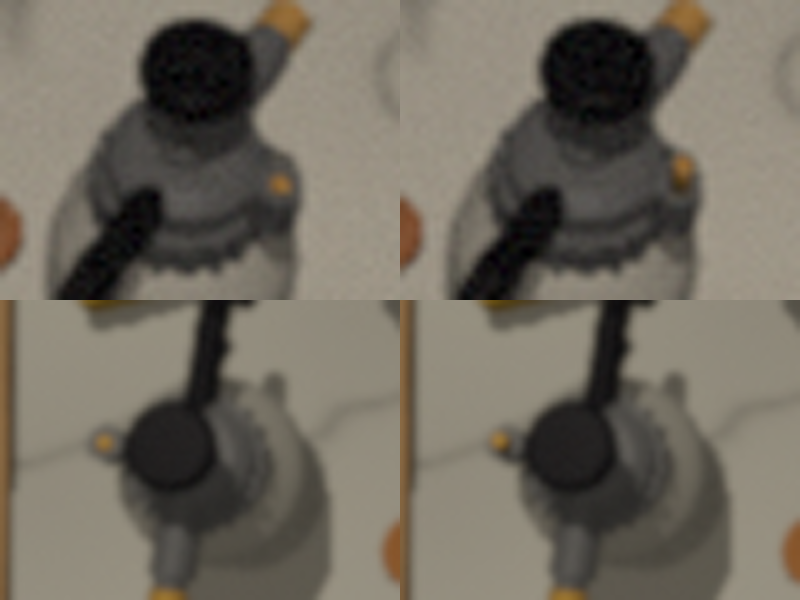

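The knob is up and the sprayer hasn't moved. The pin is clearly taller (scene crop (682,165)), and a dark ring shows at its foot. I'll check its height numerically.

```bash
python3 - <<'E'
from h import *
def c(n,f,box):
    x0,y0,x1,y1=box;im=cv2.imread(f'pics/{f}.png').astype(float)[y0:y1,x0:x1]
    w=np.clip(im[:,:,2]-im[:,:,0]-20,0,None);v,u=np.mgrid[y0:y1,x0:x1]
    print(n,f,(u*w).sum()/w.sum(),(v*w).sum()/w.sum(),'rows',w.sum(1).round().tolist());return (u*w).sum()/w.sum(),(v*w).sum()/w.sum()
t0=c('top','t0',(176,194,186,204));t4=c('top','t4',(176,194,186,204))
for f in('s0','s2','s3','s4'):c('scene',f,(307,187,318,201))
for z in(.224,.226,.228,.234,.236,.238):print(z,proj('scene',(.5503,.189,z)).round(2),proj('top',(.5503,.189,z)).round(2))
E
```

```text
top t0 180.34285714285716 198.07142857142858 rows [3.0, 1.0, 13.0, 120.0, 191.0, 136.0, 23.0, 0.0, 1.0, 2.0]
top t4 179.34248788368336 197.63974151857835 rows [4.0, 6.0, 75.0, 189.0, 217.0, 118.0, 5.0, 1.0, 1.0, 3.0]
scene s0 312.3697478991597 194.32142857142858 rows [20.0, 16.0, 9.0, 10.0, 6.0, 9.0, 7.0, 67.0, 183.0, 131.0, 9.0, 3.0, 3.0, 3.0]
scene s2 311.88486140724945 194.40085287846483 rows [0.0, 0.0, 0.0, 0.0, 0.0, 3.0, 93.0, 179.0, 131.0, 53.0, 2.0, 0.0, 4.0, 4.0]
scene s3 312.05350553505536 193.5977859778598 rows [0.0, 0.0, 0.0, 0.0, 2.0, 99.0, 183.0, 143.0, 82.0, 27.0, 0.0, 1.0, 1.0, 4.0]
scene s4 312.52408759124086 192.67299270072994 rows [18.0, 18.0, 10.0, 11.0, 76.0, 180.0, 162.0, 112.0, 69.0, 10.0, 6.0, 6.0, 4.0, 3.0]
0.224 [311.4  194.82] [180.53 198.65]
0.226 [311.47 194.41] [180.37 198.58]
0.228 [311.55 194.01] [180.22 198.5 ]
0.234 [311.78 192.8 ] [179.73 198.27]
0.236 [311.85 192.39] [179.57 198.19]
0.238 [311.93 191.98] [179.41 198.11]
```

```bash
python3 -c "
from workcell import workorder; print(workorder.job_done())"
```

```text
the job is handed in; nothing more can be done
None
```

I charged the sprayer with eight full strokes using the shut fingertips, then moved the arm clear and handed the job in at about 13 s. The hand-in reports no verdict.

- **Strokes:** where I measured the bottom of a stroke, the tool was at 0.242 m, which is the knob's stop, with 19 to 35 N. For the last four strokes I read only the top of each stroke. They used the same motion that reached the stop with 24 N just before.
- **Pressure pin:** it rose about 5 mm after two strokes and 10 mm after four. At the end it had risen about 13 mm in the top view and 15 mm in the scene view. The two views differ by about 2 mm because one pixel is several millimetres. Both fit a pin fully out, and what looks like its dark ring shows at its foot.
- **Knob and bench:** the knob is up and the robot touches nothing. Comparing the first and last pictures shows changes only at the pin and around the arm and its shadow, so the sprayer and the other things did not visibly move.

No checks failed.

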